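Present the notched finish sample to the bench pin

ROBOT

A 7-joint arm with a two-finger parallel gripper is mounted at the origin on the work surface. World frame = base frame: x ahead of the robot, y to its left, z up, the work surface at z = 0. Lengths are in m, angles in rad, forces in N, time in s.
With the tool pointing down it reaches from about 0.425 to 0.875 m from the base axis. Payload 8.4 kg.
Tool frame: the origin (TCP) lies at the very end of the fingers, on their centre line; the grasp point (between the pads) lies ctrl.grip_depth behind it (ctrl.grip_depth is the distance from the TCP to the grasp point, in m); z points along the fingers, y is the line along which they close (so a half turn about z gives the same grasp; the last joint's range is limited). The gripper opens to 87 mm and grips with 3 to 60 N. Pads are 19 mm wide; open, the fingers measure 117 mm over their backs; the gripper's body (75 mm by 190 mm) begins 51 mm behind the grasp point.
Start: joints at [1.02, 0.333, 0.04, 1.465, -0.013, 1.343, -0.059], TCP at [0.284, -0.585, 0.223] pointing down, gripper open.
Joint ranges: [-2.58, 2.58], [-0.38, 2.09], [-1.3, 1.39], [0.25, 2.4], [-1.5, 4.64], [0.08, 2.09], [-2.65, 2.65]. Speed limits (rad/s): [2.22, 2.22, 2.79, 2.79, 3.14, 3.14, 3.14].

INTERFACE

Orientations are given as a unit quaternion [w, x, y, z].
In Python, from plant import sensors, grab_frame, finish_job, ctrl gives the robot as it stands. The module is installed in compiled form; this text tells all that it offers.
- The arm moves only by the shell command python3 -m crank 'ROWS'. ROWS is JSON, a list of rows, each an object with "dp": the shift along the tool's x, y, z in m, a list of three; "angular": the turn, a rotation vector about the tool's x, y, z in rad, a list of three; "gripper": the closure in counts, from 0 (fully open) to 255 (shut). A call has 1 to 20 rows; each row shifts and turns the commanded pose from where the row before left it, along the tool's axes as they then stand; what a row does not reach is not made up. A row lasts 1/10 s, in which the tool goes at most 50 mm and 8.59 degrees, less where a joint would pass 70% of its speed; a pose out of reach is approached as far as the arm can. A call is refused whole if a number of a shift passes 0.05 or a number of a turn 0.15, either way. A call with a gripper value outside its range is refused whole. The fingers move at their own pace and stop on an object; the grip force is fixed at half the most. Time passes only in rows, so rows that do not move let the fingers close. It gives the time, the measured TCP pose, the force, the opening and the grip force at its end, in the units of the state.
- sensors.get_state(): the state, without advancing time (a new reading comes with each control period).
- grab_frame(name): name is "scene" or "side" or "wrist"; returns a dict with "img" (400x640x3 uint8, red, green, blue), "fx", "fy", "cx", "cy" (pixels), "k1" (the pictures are not rectified: a ray, as slopes to the right and down, at radius r is drawn at 1 + k1 r^2 times it, then the intrinsics apply), "cam_to_world" (4x4, takes a point from camera to world coordinates); the wrist camera has in their place "hand_eye" (4x4, takes a point from camera to tool coordinates, whose origin is the TCP and whose axes are the flange's). Camera axes: x right, y down, z forward; pixel columns grow to the right and rows downward; lengths in m; the calibration is good to about 2 mm. A picture is of the moment at which its call begins: read the wrist's pose just before it. There is no depth.
- finish_job(): hands the job in; it is judged then, once.
The state is a dict: "t": time; "qpos": joint angles; "joint_velocities": joint speeds; "joint_torque": joint torques, N m; "ee_pos": TCP position; "tool_rot": TCP orientation; "wrist_force": force on the tool from outside, world axes, zero at the start; "ft_torque": the same for the moment, N m; "opening": finger opening in m; "grip_force": force on a finger pad.
Only numpy, scipy, OpenCV 4.12 (cv2) and the standard library are available. Lean on these libraries where they do the work, as an engineer would, in place of code of your own. Each camera call takes 0.05 s, during which the arm holds its last target. There are 200 camera calls.

TASK

Three aluminium sample plates stand on edge in the wooden rack; one has a small notch cut out of a top corner, which marks its frosted, labelled end. Draw that plate out of the rack and, keeping your fingers off the frosted end, hold it with the frosted end about 10 cm above the V-cut of the wooden bench pin, long edges level, and the label face turned upwards, at least half-way from upright to flat. Finish holding it still there, with nothing else touching it; leave the other two plates in the rack and everything else on the bench where it is.

Things in the scene. Friction and masses are not known exactly. Their poses are not given: they have to be found in the camera images.
- plate_mid (a point): centre of the notched plate: aluminium, 110 mm long, 8 thick, 45 high as it stands on edge, about 105 g. x: along its length to the frosted end (last 30 mm); y: out of the label face; z: up, to the edge with the notch (15 x 15 mm, top corner of the frosted end). A white label is on the +y face of that end only: seen facing the label, notch at the top, the notch is at the left
- plate_frost (a point): centre of the plate's frosted end, 40 mm from plate_mid along the plate's +x, mid-height and mid-thickness; same axes
- blank1_mid (a point): centre of a plain plate without notch, frosting or label, otherwise the same size (110 x 8 x 45 mm), standing in another slot
- blank2_mid (a point): centre of the second plain plate, the same
- rack: fixed wooden rack, 126 x 150 x 22 mm, origin at the centre of its underside, turned any way round; three slots 10.5 mm wide, 114 long, 14 deep run along its x, 56 mm apart along its y (middle one at 0); the notched plate may be in any. Slot floor 8 mm above the bench: plates stand 31 mm proud of the rack's top
- pin_v (a point): the V-cut at the free end of the fixed wooden bench pin: point between the two prongs, at the top of the wood, 49 mm above the bench. The pin, a tongue 60 mm wide and 18 thick, runs from 38 mm before this point to its steel clamp block (55 x 75 mm, screw handle up to 86 mm high), centred 125 mm away along this point's +x; z is up
- hammer: small hammer lying on the bench, 220 mm long (bystander)
- pliers: pliers with red handles lying on the bench, about 125 mm long, 16 mm high (bystander)
- pumice: white pumice block, 55 x 45 x 35 mm, origin under its centre (bystander)
- tin: small round aluminium tin, diameter 48 mm, 35 mm high, origin under its centre (bystander)
- steelblock: square steel bench block, 65 x 65 x 22 mm, origin under its centre (bystander)
- dish: small white bowl, diameter 80 mm, 28 mm high, origin under its centre (bystander)
- bezel: brass ring lying flat, diameter 44 mm, 12 mm high, origin under its centre (bystander)
- plate: the notched plate itself; origin at the centre of its lower long edge, 22.5 mm below plate_mid; same axes
- pin: the bench pin itself; origin on the bench, 49 mm straight below pin_v; same axes
There are look-alikes about, which are no part of the job. What is shaped like the rack but blue or red is not meant. What is shaped like the plate but blue is not meant.

How it is judged:
By the outcome, as a careful person would: the job done as asked, in the order asked, and still so for the second after the job is handed in, while the arm keeps its last pose, push and grip.
It also fails if it takes over 40 s, if anything falls off the work surface, if the arm or the gripper's body presses on something with over 40 N, if the wrist force passes 120 N, or if a joint passes its speed limit or range.

## Working session

There is one attempt and no reset: what is moved stays moved. The work goes in short steps, Python scripts to look and compute and a shell command to move; the robot and the scene stay as the last step left them, time stands still between calls to the robot, and variables do not carry over. Pictures are saved under pics/ and viewed, at most 10 in all, crops included, and the job is handed in when it is done.

```bash
mkdir -p pics; python3 - <<'E'
from plant import sensors, grab_frame, ctrl
import cv2,numpy as np,pickle
print(ctrl.grip_depth, sensors.get_state())
for n in ("scene","side"):
    f=grab_frame(n); pickle.dump(f,open(f'{n}.pkl','wb'))
    cv2.imwrite(f'pics/{n}.png',cv2.resize(f['img'][:,:,::-1],(800,500)))
    print({k:v for k,v in f.items() if k!='img'})
E
```

```text
0.0187 {'t': 0.0, 'qpos': array([ 1.01981949,  0.33389117,  0.03987299,  1.46629869, -0.01342184,
        1.3433094 , -0.05850719]), 'joint_velocities': array([ 2.75172123e-04, -3.74194117e-05,  2.79552407e-05,  6.14616139e-04,
       -1.25983496e-05, -1.28692130e-03,  6.64606107e-04]), 'joint_torque': array([-1.78760773e-03, -6.56356573e+01,  1.33381248e+00, -4.03801310e+01,
       -5.98977366e-02,  4.47678182e-02,  1.45843342e-04]), 'ee_pos': array([ 0.28353415, -0.58435871,  0.22165861]), 'tool_rot': array([-7.88308639e-04,  9.74598425e-01,  2.23958114e-01, -2.26839274e-04]), 'wrist_force': array([0.2642329 , 0.32493248, 0.16942459]), 'ft_torque': array([-0.02435461, -0.02278301, -0.03916827]), 'grip_force': 0.0, 'opening': 0.08665730331590106}
{'fx': 365.81683707182776, 'fy': 365.81683707182776, 'cx': 320.7122154374903, 'cy': 203.6908086219754, 'k1': -0.0007725164274889343, 'cam_to_world': array([[ 0.71183225,  0.47260534, -0.51955658,  1.04548544],
       [ 0.70216582, -0.49577887,  0.51104449, -0.56711511],
       [-0.01606281, -0.72859282, -0.6847587 ,  0.78519098],
       [ 0.        ,  0.        ,  0.        ,  1.        ]])}
{'fx': 440.7710750868248, 'fy': 440.7710750868248, 'cx': 321.29373542781656, 'cy': 200.83928617717172, 'k1': 0.020714757097681957, 'cam_to_world': array([[ 0.77528586, -0.48575319,  0.40370246, -0.10499701],
       [-0.63148695, -0.58349098,  0.5106491 , -0.77213679],
       [-0.01249268, -0.65083187, -0.75911911,  1.15990327],
       [ 0.        ,  0.        ,  0.        ,  1.        ]])}
```

View pics/scene.png

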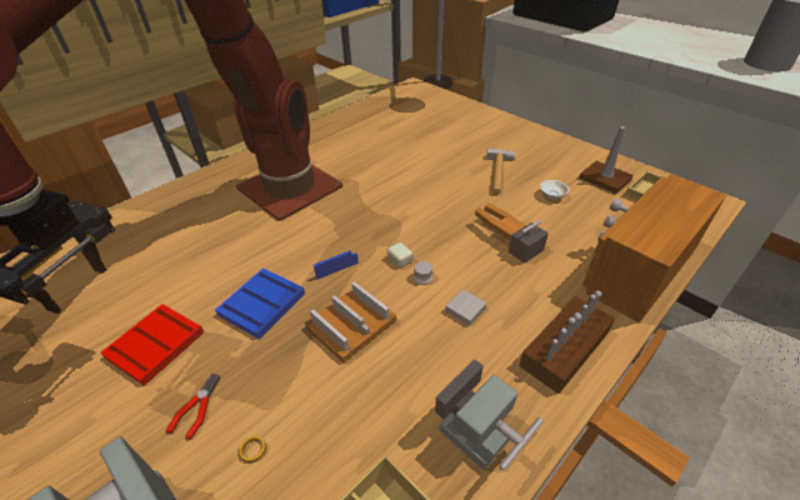

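View pics/side.png

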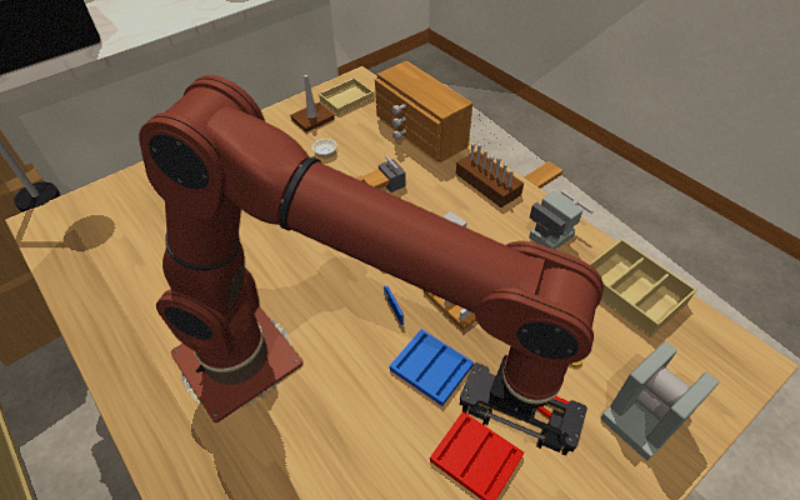

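The scene picture shows the wooden rack with three plates at about (350,320) of the 800-wide view; the look-alikes are the red rack (152,343), the blue rack (260,302) and the blue plate (335,263). The pin is at (490,215), with its clamp block at (527,238). The side view is blocked by the arm. I'll enlarge the rack and the pin.

```bash
cat > h.py <<'E'
import numpy as np,cv2,pickle
def ray(f,u,v,T=None):
    T=f['cam_to_world'] if T is None else T
    x=(u-f['cx'])/f['fx'];y=(v-f['cy'])/f['fy'];a,b=x,y
    for _ in range(10):
        s=1+f['k1']*(a*a+b*b);a,b=x/s,y/s
    return T[:3,3],T[:3,:3]@np.array([a,b,1.])
def hit(f,u,v,z,T=None):
    o,d=ray(f,u,v,T);return o+d*(z-o[2])/d[2]
def proj(f,P,T=None):
    T=f['cam_to_world'] if T is None else T
    p=(np.atleast_2d(P)-T[:3,3])@T[:3,:3];a=p[:,:2]/p[:,2:]
    a=a*(1+f['k1']*(a**2).sum(1,keepdims=True));return a*f['fx']+[f['cx'],f['cy']]
E
python3 - <<'E'
import cv2,pickle
f=pickle.load(open('scene.pkl','rb'));i=f['img'][:,:,::-1]
a=cv2.resize(i[220:295,240:325],None,fx=7,fy=7,interpolation=cv2.INTER_CUBIC)
cv2.imwrite('pics/c1.png',a)
a=cv2.resize(i[155:215,370:445],None,fx=8,fy=8,interpolation=cv2.INTER_CUBIC)
cv2.imwrite('pics/c2.png',a)
E
```

```text
(no output)
```

View pics/c1.png

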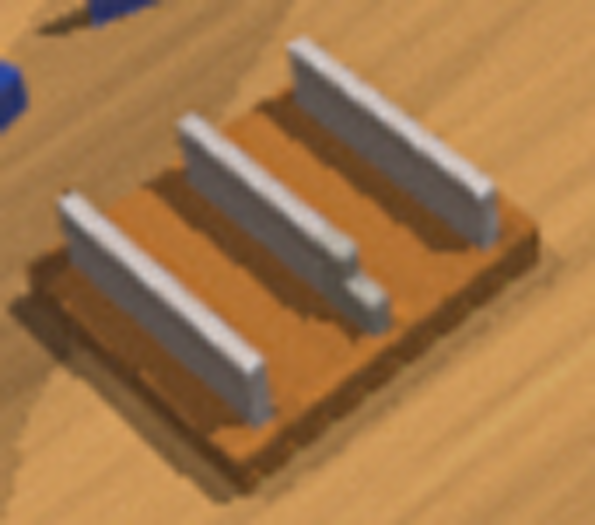

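View pics/c2.png

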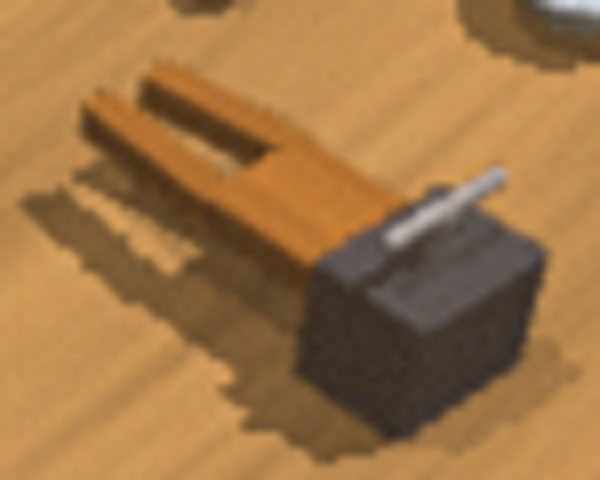

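The notched plate is in the middle slot: notch at crop (360,280), native about (291,260). The other two plates, native about (263,261) and (296,238), have square corners, so they are the blanks. The frosted end faces lower right, and the label face is the hidden upper-right one. In the pin crop the prong tips are at (95,98) and (160,65) and the V root at about (245,165).

```bash
python3 - <<'E'
import pickle;from h import *
from scipy.optimize import least_squares
f=pickle.load(open('scene.pkl','rb'))
c1=lambda u,v:(240+(u+.5)/7-.5,220+(v+.5)/7-.5)
c2=lambda u,v:(370+(u+.5)/8-.5,155+(v+.5)/8-.5)
R=lambda p,P:np.c_[np.cos(p[2])*P[:,0]-np.sin(p[2])*P[:,1]+p[0],np.sin(p[2])*P[:,0]+np.cos(p[2])*P[:,1]+p[1],P[:,2]]
# rack, plate x towards camera; +y = label side (right in image)
obs=np.array([c1(*q) for q in [(30,270),(243,465),(538,232),(67,195),(256,372),(297,42),(487,190),(188,118),(380,297)]])
mod=np.array([[-.063,-.075,.022],[.063,-.075,.022],[.063,.075,.022],[-.055,-.056,.053],[.055,-.056,.053],[-.055,.056,.053],[.055,.056,.053],[-.055,0,.053],[.055,0,.038]])
p0=[*hit(f,*c1(285,260),.022)[:2],-.8]
for y in(-.8,.8,2.4,-2.4):
    s=least_squares(lambda p:(proj(f,R(p,mod))-obs).ravel(),[p0[0],p0[1],y]); print('rack',s.x,s.cost)
    if s.cost<30: print((proj(f,R(s.x,mod))-obs).round(1).tolist())
# pin
for q in [(95,98),(160,65),(85,105),(145,85),(245,165),(275,150),(220,185),(322,262),(405,205)]: print(q,hit(f,*c2(*q),.049).round(4))
E
```

```text
rack [ 0.52856045 -0.21296364 -0.00741136] 1.6008846369162024
[[-0.5, -0.3], [-0.5, 0.1], [0.7, -0.6], [0.0, 0.5], [0.3, -0.5], [-0.0, -0.2], [0.4, 0.2], [-0.4, -0.1], [0.0, 0.8]]
rack [ 0.52856045 -0.21296364 -0.00741136] 1.6008846369161187
[[-0.5, -0.3], [-0.5, 0.1], [0.7, -0.6], [0.0, 0.5], [0.3, -0.5], [-0.0, -0.2], [0.4, 0.2], [-0.4, -0.1], [0.0, 0.8]]
rack [ 0.52856045 -0.21296364 -0.00741136] 1.6008846369161764
[[-0.5, -0.3], [-0.5, 0.1], [0.7, -0.6], [0.0, 0.5], [0.3, -0.5], [-0.0, -0.2], [0.4, 0.2], [-0.4, -0.1], [0.0, 0.8]]
rack [ 0.52856045 -0.21296364 -0.00741136] 1.600884636916142
[[-0.5, -0.3], [-0.5, 0.1], [0.7, -0.6], [0.0, 0.5], [0.3, -0.5], [-0.0, -0.2], [0.4, 0.2], [-0.4, -0.1], [0.0, 0.8]]
(95, 98) [0.5071 0.2454 0.049 ]
(160, 65) [0.5128 0.2816 0.049 ]
(85, 105) [0.507  0.2388 0.049 ]
(145, 85) [0.5166 0.2664 0.049 ]
(245, 165) [0.5771 0.2516 0.049 ]
(275, 150) [0.5802 0.2676 0.049 ]
(220, 185) [0.5774 0.2345 0.049 ]
(322, 262) [0.6333 0.2232 0.049 ]
(405, 205) [0.6371 0.274  0.049 ]
```

Rack yaw is about 0: the plate's +x is world +x, and the label faces +y. The rack centre is about (0.5286, -0.213). I'll move above the plate with the fingers part closed, because the blanks leave no room for fully open fingers.

```bash
python3 -m crank '[{"dp":[0,0,0],"angular":[0,0,0.115],"gripper":130},{"dp":[0,0,0],"angular":[0,0,0.115],"gripper":130},{"dp":[0,0,0],"angular":[0,0,0.115],"gripper":130},{"dp":[0,0,0],"angular":[0,0,0.115],"gripper":130},{"dp":[0.024,-0.037,0],"angular":[0,0,0],"gripper":130},{"dp":[0.024,-0.037,0],"angular":[0,0,0],"gripper":130},{"dp":[0.024,-0.037,0],"angular":[0,0,0],"gripper":130},{"dp":[0.024,-0.037,0],"angular":[0,0,0],"gripper":130},{"dp":[0.024,-0.037,0],"angular":[0,0,0],"gripper":130},{"dp":[0.024,-0.037,0],"angular":[0,0,0],"gripper":130},{"dp":[0.024,-0.037,0],"angular":[0,0,0],"gripper":130},{"dp":[0.024,-0.037,0],"angular":[0,0,0],"gripper":130},{"dp":[0.024,-0.037,0],"angular":[0,0,0],"gripper":130},{"dp":[0.024,-0.037,0],"angular":[0,0,0],"gripper":130},{"dp":[0,0,0],"angular":[0,0,0],"gripper":130},{"dp":[0,0,0],"angular":[0,0,0],"gripper":130}]'
cat > look.py <<'E'
import sys,pickle,cv2
from plant import sensors,grab_frame
from h import *
from scipy.spatial.transform import Rotation as Ro
s=sensors.get_state();q=s['tool_rot'];T=np.eye(4);T[:3,:3]=Ro.from_quat(q[[1,2,3,0]]).as_matrix();T[:3,3]=s['ee_pos']
f=grab_frame('wrist');f['cam_to_world']=T@f['hand_eye'];pickle.dump(f,open('wrist.pkl','wb'))
f2=grab_frame('side');pickle.dump(f2,open('side.pkl','wb'))
f3=grab_frame('scene');pickle.dump(f3,open('scene2.pkl','wb'))
print(s['t'],s['ee_pos'].round(4),T[:3,:3].round(3).tolist(),s['opening'],s['qpos'].round(2),s['wrist_force'].round(1),s['grip_force'])
n=sys.argv[1]
if len(sys.argv)>2: cv2.imwrite(f'pics/{n}.png',f['img'][:,:,::-1])
E
python3 look.py w1 1
```

```text
t: 1.7
ee_pos: [0.527, -0.2157, 0.2221]
tool_rot: [-0.0, 1.0, -0.003, -0.0]
wrist_force: [0.6, -1.1, -0.2]
opening: 0.0425
grip_force: 0.0
1.7 [ 0.527  -0.2157  0.2221] [[1.0, -0.006, -0.001], [-0.006, -1.0, 0.0], [-0.001, -0.0, -1.0]] 0.042487381049338274 [ 0.47  0.18 -0.18  1.66  0.03  1.31 -1.29] [ 0.6 -1.1 -0.2] 0.0
```

View pics/w1.png

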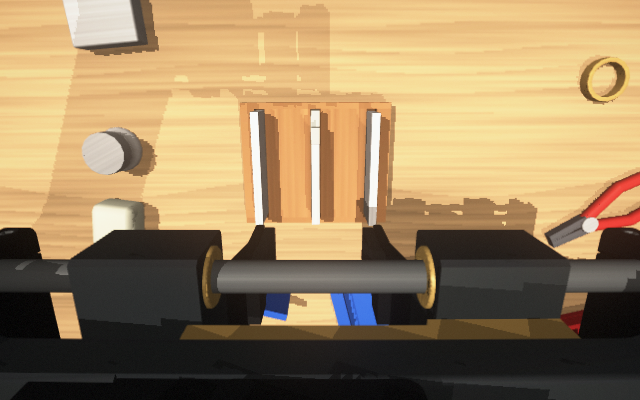

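Wrist view: the notched plate is the middle one, running from (315,109) at the notch end (step at about (315,126)) to (316,224). The rack corners are at (241,102) and (392,102). I'll compute the fine offset from these.

```bash
python3 - <<'E'
import pickle;from h import *
f=pickle.load(open('wrist.pkl','rb'))
for u,v,z in[(315.3,109,.038),(315.3,127,.053),(316,223.5,.053),(310,175,.053),(320.5,175,.053),(256,112,.053),(374,112,.053)]: print(u,v,hit(f,u,v,z).round(4))
E
```

```text
315.3 109 [ 0.585  -0.2135  0.038 ]
315.3 127 [ 0.5694 -0.2135  0.053 ]
316 223.5 [ 0.4749 -0.2134  0.053 ]
310 175 [ 0.5242 -0.208   0.053 ]
320.5 175 [ 0.5241 -0.2181  0.053 ]
256 112 [ 0.5833 -0.1595  0.053 ]
374 112 [ 0.5826 -0.2671  0.053 ]
```

```bash
python3 -m crank '[{"dp":[-0.002,-0.0024,0.03],"angular":[0,0,0],"gripper":130},{"dp":[0,0,0.04],"angular":[0,0,0],"gripper":130},{"dp":[0,0,0.04],"angular":[0,0,0],"gripper":130},{"dp":[0,0,0.03],"angular":[0,0,0],"gripper":130},{"dp":[0,0,0.02],"angular":[0,0,0],"gripper":130},{"dp":[0,0,0.02],"angular":[0,0,0],"gripper":130},{"dp":[0,0,0.012],"angular":[0,0,0],"gripper":130},{"dp":[0,0,0],"angular":[0,0,0],"gripper":130},{"dp":[0,0,0],"angular":[0,0,0],"gripper":255},{"dp":[0,0,0],"angular":[0,0,0],"gripper":255},{"dp":[0,0,0],"angular":[0,0,0],"gripper":255},{"dp":[0,0,0],"angular":[0,0,0],"gripper":255},{"dp":[0,0,0],"angular":[0,0,0],"gripper":255},{"dp":[0,0,0],"angular":[0,0,0],"gripper":255}]'
```

```text
t: 3.25
ee_pos: [0.525, -0.2138, 0.0308]
tool_rot: [-0.0, 1.0, -0.004, 0.0]
wrist_force: [1.1, 1.8, 1.7]
opening: 0.0079
grip_force: 29.9
```

```bash
python3 -m crank '[{"dp":[0,0,-0.01],"angular":[0,0,0],"gripper":255},{"dp":[0,0,-0.015],"angular":[0,0,0],"gripper":255},{"dp":[0,0,-0.02],"angular":[0,0,0],"gripper":255},{"dp":[0,0,-0.03],"angular":[0,0,0],"gripper":255},{"dp":[0,0,-0.04],"angular":[0,0,0],"gripper":255},{"dp":[0,0,-0.04],"angular":[0,0,0],"gripper":255},{"dp":[0,0,-0.045],"angular":[0,0,0],"gripper":255},{"dp":[0,0,0],"angular":[0,0,0],"gripper":255}]'; python3 look.py w2
python3 - <<'E'
import pickle,cv2
w=pickle.load(open('wrist.pkl','rb'))['img'][:,:,::-1];s=pickle.load(open('scene2.pkl','rb'))['img'][:,:,::-1]
d=pickle.load(open('side.pkl','rb'))['img'][:,:,::-1]
import numpy as np
o=np.zeros((600,800,3),'u1');o[:300,:400]=w[0:300,120:520];o[:300,400:]=s[100:300,230:497].repeat(1,0)[:,:].copy() if 0 else cv2.resize(s[120:320,200:467],(400,300));o[300:]=cv2.resize(d[70:220,220:420],(800,600))[:300] if 0 else cv2.resize(d[90:210,240:560],(800,300))
cv2.imwrite('pics/m2.png',o)
E
```

```text
t: 4.05
ee_pos: [0.5277, -0.2155, 0.239]
tool_rot: [0.002, 1.0, -0.004, 0.005]
wrist_force: [1.2, 0.2, -1.1]
opening: 0.0079
grip_force: 29.9
4.05 [ 0.5277 -0.2155  0.239 ] [[1.0, -0.009, 0.011], [-0.009, -1.0, -0.004], [0.011, 0.004, -1.0]] 0.007914575554305296 [ 0.47  0.16 -0.18  1.64  0.03  1.33 -1.3 ] [ 1.2  0.2 -1.1] 29.909637253149413
```

View pics/m2.png

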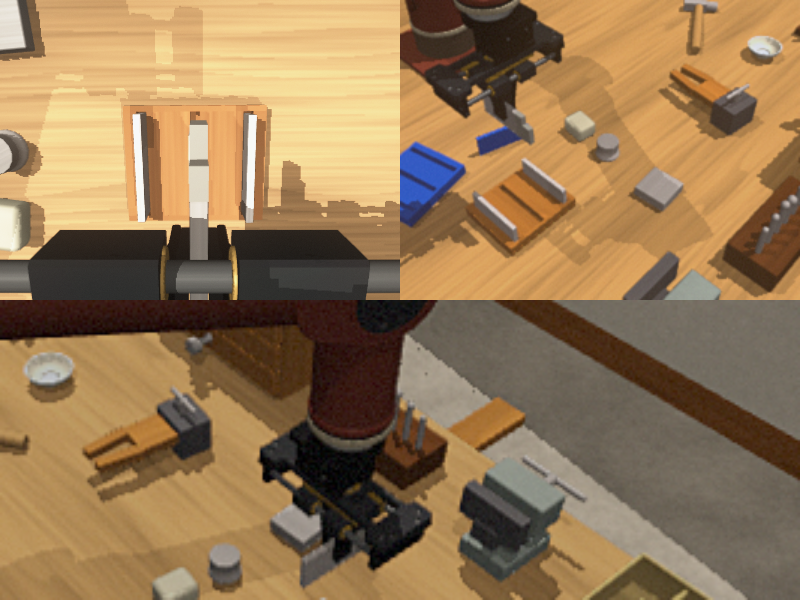

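The plate is out and held, the rack's two blanks are still in place, and the arm no longer hides the pin in the side view: prong tips at (85,448) and (99,465), V root at (133,439). I'll refine the pin from this view as well.

```bash
python3 - <<'E'
import pickle,cv2;from h import *
f=pickle.load(open('side.pkl','rb'))
for q in [(85,448),(99,465),(133,439),(182,448),(157,408)]: print(q,hit(f,240+q[0]/2.5,90+(q[1]-300)/2.5,.049).round(4))
g=pickle.load(open('scene2.pkl','rb'))
# candidate pin model outline drawn in both, for check
out=[]
def draw(f,x,y,a,crop,s):
    i=f['img'][:,:,::-1].copy();x0,y0,x1,y1=crop
    i=cv2.resize(i[y0:y1,x0:x1],None,fx=s,fy=s,interpolation=cv2.INTER_CUBIC)
    c,d=np.cos(a),np.sin(a)
    for P,z,col in(([[-.038,-.03],[-.038,.03],[.0975,.03],[.0975,-.03]],.049,(0,255,0)),([[.0975,-.0375],[.0975,.0375],[.1525,.0375],[.1525,-.0375]],0,(255,0,0)),([[0,-.003],[0,.003]],.049,(0,0,255))):
        w=np.array([[x+c*p-d*q,y+d*p+c*q,z] for p,q in P]);u=((proj(f,w)-[x0,y0]+.5)*s).astype(int)
        cv2.polylines(i,[u],True,col,1)
    return cv2.resize(i,(400,300))
for k,(x,y,a) in enumerate([(.548,.257,-.08)]):
    cv2.imwrite('pics/pin.png',np.hstack([draw(g,x,y,a,(365,150,445,210),5),draw(f,x,y,a,(265,120,345,180),5)]))
E
```

```text
(85, 448) [0.5102 0.2819 0.049 ]
(99, 465) [0.5049 0.2391 0.049 ]
(133, 439) [0.5765 0.2521 0.049 ]
(182, 448) [0.6202 0.1899 0.049 ]
(157, 408) [0.6466 0.2846 0.049 ]
```

View pics/pin.png

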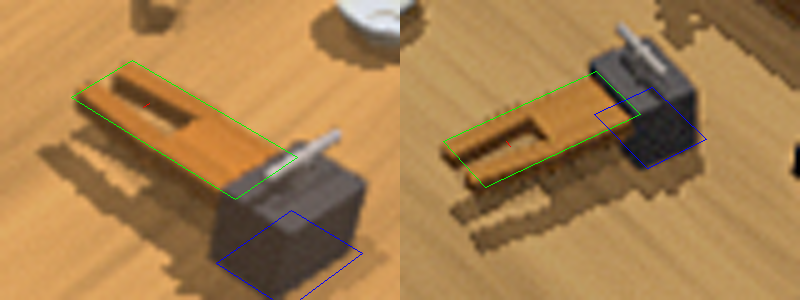

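The fit gives pin_v ≈ (0.547, 0.256, 0.049). So TCP ≈ (0.502, 0.256, 0.149), with a 60° roll about tool +x (label face +y goes up).

```bash
python3 -m crank '[{"dp":[-0.002,-0.02,0],"angular":[0,0,0],"gripper":255},{"dp":[-0.002,-0.035,0],"angular":[0,0,0],"gripper":255},{"dp":[-0.002,-0.04,0],"angular":[0,0,0],"gripper":255},{"dp":[-0.002,-0.04,0],"angular":[0,0,0],"gripper":255},{"dp":[-0.002,-0.04,0],"angular":[0,0,0],"gripper":255},{"dp":[-0.002,-0.04,0],"angular":[0,0,0],"gripper":255},{"dp":[-0.002,-0.04,0],"angular":[0,0,0],"gripper":255},{"dp":[-0.002,-0.04,0],"angular":[0,0,0],"gripper":255},{"dp":[-0.002,-0.04,0],"angular":[0,0,0],"gripper":255},{"dp":[-0.002,-0.04,0],"angular":[0,0,0],"gripper":255},{"dp":[-0.002,-0.04,0],"angular":[0,0,0],"gripper":255},{"dp":[-0.002,-0.035,0],"angular":[0,0,0],"gripper":255},{"dp":[-0.002,-0.02,0],"angular":[0,0,0],"gripper":255},{"dp":[0,0,0],"angular":[0,0,0],"gripper":255}]'; python3 -m crank '[{"dp":[0,0,0],"angular":[0.06,0,0],"gripper":255},{"dp":[0,0,0],"angular":[0.12,0,0],"gripper":255},{"dp":[0,0,0],"angular":[0.12,0,0],"gripper":255},{"dp":[0,0,0],"angular":[0.12,0,0],"gripper":255},{"dp":[0,0,0],"angular":[0.12,0,0],"gripper":255},{"dp":[0,0,0],"angular":[0.12,0,0],"gripper":255},{"dp":[0,0,0],"angular":[0.12,0,0],"gripper":255},{"dp":[0,0,0],"angular":[0.12,0,0],"gripper":255},{"dp":[0,0,0],"angular":[0.09,0,0],"gripper":255},{"dp":[0,0,0],"angular":[0.06,0,0],"gripper":255},{"dp":[0,0,0],"angular":[0,0,0],"gripper":255},{"dp":[0,0,0],"angular":[0,0,0],"gripper":255}]'; python3 look.py w3
```

```text
t: 5.6
ee_pos: [0.5006, 0.2592, 0.2291]
tool_rot: [-0.0, 1.0, -0.001, -0.002]
wrist_force: [-0.4, -0.1, -2.2]
opening: 0.0077
grip_force: 29.9
t: 6.8
ee_pos: [0.5026, 0.2552, 0.2299]
tool_rot: [-0.501, 0.866, -0.004, 0.002]
wrist_force: [0.1, 0.4, -1.1]
opening: 0.0079
grip_force: 29.9
6.8 [0.5026 0.2552 0.2299] [[1.0, -0.006, 0.007], [-0.009, -0.499, 0.867], [-0.001, -0.867, -0.499]] 0.007893755660881937 [ 0.46  0.25 -0.46  1.99 -1.04  1.21 -1.03] [ 0.1  0.4 -1.1] 29.91434330760967
```

```bash
python3 -m crank '[{"dp":[0,0.01,0.0057],"angular":[0,0,0],"gripper":255},{"dp":[0,0.015,0.0087],"angular":[0,0,0],"gripper":255},{"dp":[0,0.015,0.0087],"angular":[0,0,0],"gripper":255},{"dp":[0,0.015,0.0087],"angular":[0,0,0],"gripper":255},{"dp":[0,0.01,0.0057],"angular":[0,0,0],"gripper":255},{"dp":[0,0.005,0.003],"angular":[0,0,0],"gripper":255},{"dp":[0,0,0],"angular":[0,0,0],"gripper":255},{"dp":[0,0,0],"angular":[0,0,0],"gripper":255},{"dp":[0,0,0],"angular":[0,0,0],"gripper":255}]'; python3 look.py w3
python3 - <<'E'
import pickle,cv2,numpy as np
w=pickle.load(open('wrist.pkl','rb'))['img'][:,:,::-1];s=pickle.load(open('scene2.pkl','rb'))['img'][:,:,::-1]
o=np.zeros((600,800,3),'u1');o[:300,:]=cv2.resize(w[100:280,160:640],(800,300));o[300:]=cv2.resize(s[110:230,240:560],(800,300),interpolation=cv2.INTER_CUBIC)
cv2.imwrite('pics/m3.png',o)
E
```

```text
t: 7.85
ee_pos: [0.503, 0.2562, 0.1503]
tool_rot: [-0.501, 0.865, -0.003, 0.003]
wrist_force: [0.0, 0.9, -2.1]
opening: 0.0079
grip_force: 29.9
7.85 [0.503  0.2562 0.1503] [[1.0, -0.003, 0.008], [-0.008, -0.498, 0.867], [0.001, -0.867, -0.498]] 0.007900543846218484 [ 0.45  0.38 -0.46  2.03 -1.05  1.1  -0.88] [ 0.   0.9 -2.1] 29.91397654695902
```

View pics/m3.png

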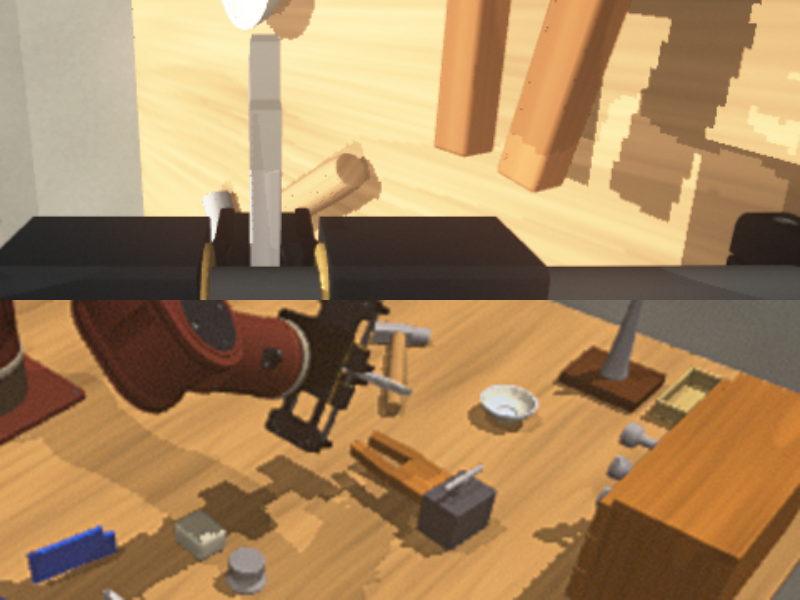

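The wrist view shows the plate held, with its frosted end step at (264,102) and its tip at (264,37). The scene view shows it above the prongs, clear of everything. I'll check for slip against the model.

```bash
python3 - <<'E'
import pickle;from h import *
f=pickle.load(open('wrist.pkl','rb'));H=f['hand_eye']
P=np.array([[.045,0,-.0222],[.060,0,-.0072]])
print('measured',[(160+264*.6,100+102*.6),(160+264*.6,100+37*.6)])
for r in(0,.05,-.05):
    c,s=np.cos(r),np.sin(r);M=np.array([[c,0,s],[0,1,0],[-s,0,c]])
    print(r,proj(f,P@M.T,H).round(1).tolist())
g=pickle.load(open('scene2.pkl','rb'));T=f['cam_to_world']@np.linalg.inv(H)
C=np.array([[.06,-.004,.0228],[.06,.004,.0228],[.06,-.004,-.0072],[.045,-.004,-.0222]])
u=(proj(g,C@T[:3,:3].T+T[:3,3])-[240,110])*2.5+[0,300];print(u.round(0).tolist(), T[:3,:3]@[.045,0,0]+T[:3,3])
E
```

```text
measured [(318.4, 161.2), (318.4, 122.2)]
0 [[318.2, 163.0], [318.2, 122.1]]
0.05 [[318.2, 166.9], [318.2, 123.7]]
-0.05 [[318.2, 159.3], [318.2, 120.9]]
[[414.0, 389.0], [411.0, 395.0], [403.0, 387.0], [387.0, 382.0]] [0.54804718 0.25581281 0.15034756]
```

```bash
python3 -m crank '[{"dp":[0,0,0],"angular":[0,0,0],"gripper":255},{"dp":[0,0,0],"angular":[0,0,0],"gripper":255},{"dp":[0,0,0],"angular":[0,0,0],"gripper":255}]'; python3 -c "
from plant import *
from plant import sensors,finish_job
print(abs(sensors.get_state()['joint_velocities']).max());print(finish_job())"
```

```text
t: 8.3
ee_pos: [0.5027, 0.2562, 0.1498]
tool_rot: [-0.501, 0.865, -0.004, 0.002]
wrist_force: [-0.3, -0.9, -2.0]
opening: 0.0076
grip_force: 29.9
0.0017620623889620984
the job is handed in; nothing more can be done
None
```

I handed the job in with the notched plate held still, its frosted end about 10 cm above the V-cut, long edges level to within about 1° and the label face turned up 60° from upright; both blanks stayed in the rack, and it took 8.3 s.

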